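Pack the scanner spares tray

ROBOT

A 7-joint arm with a two-finger parallel gripper is mounted at the origin on a cart in front of the work surface, level with it; the furniture and walls round the work are solid. World frame = base frame: x ahead of the robot, y to its left, z up, the work surface at z = 0. Lengths are in m, angles in degrees, forces in N, time in s.
With the tool pointing down it reaches from about 0.425 to 0.875 m from the base axis. Payload 4.7 kg.
Tool frame: the origin (TCP) lies at the very end of the fingers, on their centre line; the grasp point (between the pads) lies 19 mm behind it; z points along the fingers, y is the line along which they close (so a half turn about z gives the same grasp; the last joint's range is limited). The gripper opens to 87 mm and grips with 3 to 60 N. Pads are 19 mm wide; open, the fingers measure 117 mm over their backs; the gripper's body (75 mm by 190 mm) begins 51 mm behind the grasp point.
Start: joints at [-65.426, 18.392, -4.016, 83.108, 1.295, 78.541, -3.26], TCP at [0.262, 0.595, 0.223] pointing down, gripper open.
Joint ranges: [-163.93, 163.93], [-17.29, 119.83], [-79.2, 71.16], [3.27, 140.29], [-89.18, 269.18], [5.43, 117.66], [-154.24, 154.24]. Speed limits (degrees/s): [147.25, 147.25, 180, 180, 180, 180, 180].

INTERFACE

Orientations are given as [roll, pitch, yaw] about the fixed x, y, z axes, in that order (R = Rz(yaw) Ry(pitch) Rx(roll)).
In Python, from cell import get_obs, eyes, env gives the robot as it stands.
- The arm moves only by the tool servo_tool, never from a script. Its argument "series" is a list that holds one entry, the list of rows, each a list of 7 numbers: the shift along the tool's x, y, z in units of 300 mm (1.0 is 300 mm), then the turn, a rotation vector about the tool's x, y, z in units of pi rad (1.0 is pi rad), then the opening, from 0 (shut) to 1 (fully open). In form: [[[tx, ty, tz, wx, wy, wz, gripper], ...]]. A call has 1 to 12 rows; each row is the pose to reach, as a shift and turn from the pose commanded when the call began, along the tool's axes at that moment, turning the shorter way round; what a row does not reach only later rows make up. A row lasts 1/12 s, in which the tool goes at most 41.7 mm and 7.16 degrees, less where a joint would pass 70% of its speed; a pose out of reach is approached as far as the arm can. A call with a number of a shift or a turn outside -1 to 1 is refused whole. A call with a gripper value outside its range is refused whole. The fingers move at their own pace and stop on an object; "grip_force" is the grip in N (left out, the last holds). Time passes only in rows, so rows that repeat a pose let the fingers close. It gives the time, the measured TCP pose, the force, the opening and the grip force at its end, in the units of the state.
- get_obs(): the state, without advancing time (a new reading comes with each control period).
- eyes.read_camera(name): name is "side" or "top" or "wrist"; returns a dict with "frame" (400x640x3 uint8, red, green, blue), "depth" (400x640 float32, m along the optical axis (not along the pixel's ray), 0 where there is no reading), "fx", "fy", "cx", "cy" (pixels), "distortion" ([k1, k2, p1, p2, k3] as OpenCV has them; the pictures are not rectified), "origin" and "rotation" of the camera in the world; the wrist camera has in their place "mount" (4x4, takes a point from camera to tool coordinates, whose origin is the TCP and whose axes are the flange's). Camera axes: x right, y down, z forward; pixel columns grow to the right and rows downward; lengths in m; the calibration is good to about 2 mm. A picture is of the moment at which its call begins: read the wrist's pose just before it.
- env.sign_off(): hands the job in; it is judged then, once.
The state is a dict: "time_s": time; "qpos": joint angles; "joint_velocities": joint speeds; "effort": joint torques, N m; "tool_pos": TCP position; "tool_rot": TCP orientation; "force": force on the tool from outside, world axes, zero at the start; "wrist_torque": the same for the moment, N m; "grip_width": finger opening in m; "grasp_force": force on a finger pad.
Only numpy, scipy, OpenCV 4.12 (cv2) and the standard library are available. Lean on these libraries where they do the work, as an engineer would, in place of code of your own. Each camera call takes 0.05 s, during which the arm holds its last target. There are 200 camera calls.

TASK

Pack the four scanner spares on the bench into the foam-lined drawer tray, each in the cut-out that was made for it: the scanner tube standing in its large round well, the small amber vial standing in the small round well, the battery pack in its small rectangular pocket and the flat probe cassette in the large rectangular pocket. Seat each one right down on the bottom of its cut-out, right way up and let go, and never tip the tube or the vial over on the way.

Things in the scene. Friction and masses are not known exactly. Their poses are not given: they have to be found in the camera images.
- tube_mid (a point): the scanner tube: an upright white cylinder with a black band, 50 mm in diameter at its foot, 100 mm tall, 0.22 kg; loose. The point is at its centre, 50 mm above its underside; its z axis points up along the tube. Any yaw does.
- vial_mid (a point): the small amber glass vial with a black screw cap, standing upright, 27 mm in diameter and 55 mm tall (straight body to about 37 mm, cap 19 mm wide from 43 mm up), 22 g; loose. The point is on its axis, half-way up (27.5 mm above its underside); z points up. Not the taller amber dropper bottle nor the vial with the blue cap farther back.
- pack_mid (a point): the battery pack: an open black holder with two blue AA cells lying side by side, 60 x 32 x 16 mm, 58 g; loose, lying flat. The point is at its centre, 8 mm above its underside; x runs along its 60 mm length, y across its 32 mm width (the way to grip it: its long side walls are 12 mm high), z up.
- cassette_mid (a point): the probe cassette: a flat dark-blue closed plastic case, 61 x 76 x 14 mm, 45 g; loose, lying flat, its lid does not open. The point is at its centre, 7 mm above its underside; x runs across the shorter side (56 mm between the flat faces that a gripper closes on), y along the 76 mm, z up.
- tube_well (a point): Fixed dark-grey foam insert, 104 mm square, top 32 mm above the bench; one of four that lie two by two, in any order, in a fixed grey steel tray 216 mm square with 36 mm walls. This one has the large round well, 62 mm wide, 20 mm deep, pale floor. The point is the centre of the well's floor, 12 mm above the bench; z up.
- vial_well (a point): Fixed dark-grey foam insert, 104 mm square, top 32 mm above the bench; in the same tray. This one has the small round well, 40 mm wide, 14 mm deep, pale floor. The point is the centre of the well's floor, 18 mm above the bench; z up.
- pack_pocket (a point): Fixed dark-grey foam insert, 104 mm square, top 32 mm above the bench; same tray. Smaller rectangular pocket, 72 mm along x by 46 along y, 6 deep, pale floor; a 28 mm wide finger notch, as deep, in the middle of each long side reaches 38 mm from the centre along y. The point is the centre of the pocket's floor, 26 mm above the bench; z up. The pack's x goes along x, either way round.
- cassette_pocket (a point): Fixed dark-grey foam insert, 104 mm square, top 32 mm above the bench; same tray. Larger rectangular pocket, 68 mm along x by 88 along y, 7 deep, pale floor; a 28 mm wide finger notch, as deep, in the middle of each long side reaches 46 mm from the centre along x. The point is the centre of the pocket's floor, 25 mm above the bench; z up. The cassette's y goes along y, either way round.
There are look-alikes about, which are no part of the job. What is shaped like the part that bears pack_mid but red is not meant.

How it is judged (in metres and radians):
At the end, for the whole second after the job is handed in: Tube, vial, battery pack and cassette each rest in their own cut-out: centre within 12 mm of the cut-out's centre seen from above, standing on its floor (no more than 2.5 mm above seated height), within 0.06 rad of level and upright, at rest (under 0.02 m/s) (horizontal distance between tube_mid and tube_well below 0.012 m and z of tube_mid in the frame of tube_well below 0.0525 m and angle between each of tube_mid, vial_mid, pack_mid, cassette_mid's own z axis and vertical below 0.06 rad and linear speed of each of tube, vial, pack, cassette below 0.02 m/s and horizontal distance between vial_mid and vial_well below 0.012 m and z of vial_mid in the frame of vial_well below 0.03 m and horizontal distance between pack_mid and pack_pocket below 0.012 m and z of pack_mid in the frame of pack_pocket below 0.0105 m and horizontal distance between cassette_mid and cassette_pocket below 0.012 m and z of cassette_mid in the frame of cassette_pocket below 0.0095 m); the robot touches nothing.
It fails at once if the scanner tube is tipped by more than 0.7 rad (angle between tube_mid's own z axis and vertical above 0.7 rad).
It fails at once if the vial is tipped by more than 0.7 rad (angle between vial_mid's own z axis and vertical above 0.7 rad).
It also fails if it takes over 112 s, if anything falls off the work surface, if the arm or the gripper's body presses on something with over 40 N, if the wrist force passes 120 N, or if a joint passes its speed limit or range.

## Working session

There is one attempt and no reset: what is moved stays moved. The work goes in short steps, Python scripts to look and compute and a tool call to move; the robot and the scene stay as the last step left them, time stands still between calls to the robot, and variables do not carry over. Pictures are saved under pics/ and viewed, at most 14 in all, crops included, and the job is handed in when it is done.

Besides the shell and the picture viewer there is one more tool, called after "Call:" as name([rows], argument=value, ...), one row to a line, values as JSON. servo_tool: Moves the arm, as the interface text tells. Shifts and turns lie within -1 to 1; 1 stands for 300 mm of shift or pi rad of turn. Its arguments: {"type":"object","properties":{"series":{"type":"array"},"grip_force":{"type":"number"}},"required":["series"]}

```bash
ls; mkdir -p pics; cat > h.py <<'E'
import numpy as np, cv2
from cell import get_obs, eyes, env
from scipy.spatial.transform import Rotation as R
def cam(n):
    o=get_obs(); c=eyes.read_camera(n)
    if n=='wrist':
        T=np.eye(4); T[:3,:3]=R.from_euler('xyz',o['tool_rot'],degrees=True).as_matrix(); T[:3,3]=o['tool_pos']
        c['T']=T@np.array(c['mount'])
    else:
        T=np.eye(4); T[:3,:3]=np.array(c['rotation']).reshape(3,3); T[:3,3]=c['origin']; c['T']=T
    c['K']=np.array([[c['fx'],0,c['cx']],[0,c['fy'],c['cy']],[0,0,1]]); c['D']=np.array(c['distortion'])
    return c
def cloud(c):
    h,w=c['depth'].shape
    u,v=np.meshgrid(np.arange(w),np.arange(h))
    p=cv2.undistortPoints(np.stack([u,v],-1).reshape(-1,1,2).astype(np.float64),c['K'],c['D']).reshape(h,w,2)
    d=c['depth'][...,None]
    P=np.concatenate([p*d,d],-1)@c['T'][:3,:3].T+c['T'][:3,3]
    P[c['depth']==0]=np.nan
    return P
def ortho(c,x0,x1,y0,y1,z,s=0.001):
    # rectified top view at plane z: col = (y1-y)/s, row=(x1-x)/s
    xs=np.arange(x1,x0,-s); ys=np.arange(y1,y0,-s)
    X,Y=np.meshgrid(xs,ys,indexing='ij')
    P=np.stack([X,Y,np.full_like(X,z)],-1).reshape(-1,3)
    Ti=np.linalg.inv(c['T'])
    uv,_=cv2.projectPoints(P,cv2.Rodrigues(Ti[:3,:3])[0],Ti[:3,3],c['K'],c['D'])
    uv=uv.reshape(X.shape+(2,)).astype(np.float32)
    return cv2.remap(c['frame'],uv[...,0],uv[...,1],cv2.INTER_LINEAR)
def save(n,im): cv2.imwrite('pics/'+n,im[...,::-1])
E
python3 - <<'E'
from h import *
print(get_obs())
for n in ('top','side'):
    c=cam(n); save(n+'1.png',c['frame']); np.savez('pics/'+n,P=cloud(c),f=c['frame']); print(n,c['T'].round(3),c['K'],c['D'])
    if n=='top':
        P=cloud(c); print(P[::50,::80].round(2).tolist())
E
```

```text
pics
{'time_s': 0.0, 'qpos': array([-65.4258572 ,  18.4392572 ,  -4.01581938,  83.17260973,
         1.29404711,  78.53955378,  -3.2591813 ]), 'joint_velocities': array([-0.02776264, -0.03077131, -0.06503469, -0.07493139, -0.02380978,
       -0.02219667, -0.0776619 ]), 'effort': array([-6.08243022e-05, -4.91285276e+01, -4.03896226e-01, -3.12534428e+01,
       -6.40179100e-02,  4.40077053e-02,  1.73795243e-04]), 'tool_pos': array([0.26177893, 0.59437803, 0.22147937]), 'tool_rot': array([-1.79893765e+02,  4.54581865e-03,  1.56236462e+02]), 'force': array([ 0.34010585, -0.08283508,  0.46553164]), 'wrist_torque': array([ 0.00021895, -0.02577201, -0.01835124]), 'grasp_force': 0.0, 'grip_width': 0.08692636834051476}Traceback (most recent call last):
  File "<stdin>", line 4, in <module>
  File "h.py", line 10, in cam
    T=np.eye(4); T[:3,:3]=np.array(c['rotation']).reshape(3,3); T[:3,3]=c['origin']; c['T']=T
                          ~~~~~~~~~~~~~~~~~~~~~~~~~~~~~~~^^^^^
ValueError: cannot reshape array of size 3 into shape (3,3)
```

```bash
sed -i "s/np.array(c\['rotation'\]).reshape(3,3)/R.from_euler('xyz',c['rotation'],degrees=True).as_matrix()/" h.py
python3 - <<'E'
from h import *
for n in ('top','side'):
    c=cam(n); save(n+'1.png',c['frame']); P=cloud(c); np.savez('pics/'+n,P=P,f=c['frame']); print(n,c['rotation'],c['T'].round(3),c['K'][0],c['D'])
    print(P[50::100,80::160].round(2).tolist())
E
```

```text
top [-173.0598143    -0.64213011  -91.71497181] [[-0.03  -0.992  0.12   0.411]
 [-0.999  0.028 -0.015  0.086]
 [ 0.011 -0.121 -0.993  0.931]
 [ 0.     0.     0.     1.   ]] [399.84477018   0.         326.02657279] [-0.02794261  0.          0.          0.          0.        ]
[[[0.87, 0.63, 0.07], [0.9, 0.27, 0.0], [0.89, -0.12, -0.0], [0.78, -0.4, 0.2]], [[0.65, 0.66, 0.0], [0.64, 0.27, 0.01], [0.63, -0.11, 0.0], [0.67, -0.62, -0.19]], [[0.42, 0.64, 0.0], [0.41, 0.27, 0.0], [0.4, -0.09, 0.0], [0.38, -0.62, -0.24]], [[0.02, 1.08, -0.75], [0.0, 0.43, -0.75], [-0.02, -0.22, -0.75], [0.08, -0.62, -0.29]]]
side [-130.41801018   -0.258473    179.749765  ] [[-1.    -0.001 -0.006  0.49 ]
 [ 0.004  0.648 -0.761  0.96 ]
 [ 0.005 -0.761 -0.648  0.816]
 [ 0.     0.     0.     1.   ]] [451.7692148    0.         329.52395399] [-0.07015308  0.          0.          0.          0.        ]
[[[1.0, 0.08, 0.46], [0.81, -0.62, 0.16], [0.22, -0.62, 0.16], [0.26, 0.53, 0.64]], [[1.02, 0.18, 0.27], [0.76, -0.2, 0.01], [0.26, -0.21, 0.0], [0.28, 0.63, 0.59]], [[1.02, 0.31, 0.11], [0.7, 0.21, 0.0], [0.31, 0.21, -0.0], [-0.44, -0.24, -0.49]], [[0.93, 0.54, 0.1], [0.57, 0.75, 0.46], [0.34, 0.48, 0.0], [-0.42, 0.06, -0.74]]]
```

View pics/top1.png

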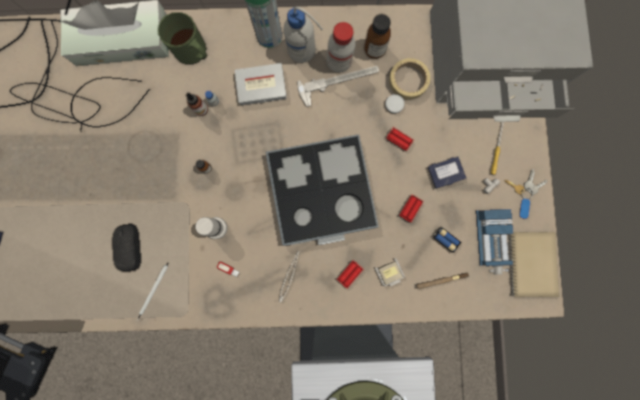

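View pics/side1.png

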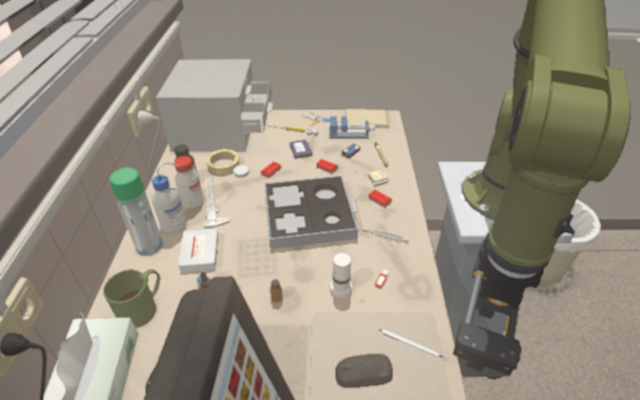

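The top view shows the tube (210,227), the vial (202,167), the pack (447,240), the cassette (446,172) and the tray (320,190). In the tray the cassette pocket is top right, the pack pocket top left, the vial well bottom left and the tube well bottom right.

```bash
python3 - <<'E'
from h import *
d=np.load('pics/top.npz'); P=d['P']; f=d['f']
def seg(u,v,r,z0,z1):
    S=P[v-r:v+r,u-r:u+r].reshape(-1,3); return S[(S[:,2]>z0)&(S[:,2]<z1)]
def rect(n,S):
    (c,s,a)=cv2.minAreaRect((S[:,:2]*1000).astype(np.float32)); print(n,len(S),np.round(c,1),np.round(s,1),round(a,1),'z',np.percentile(S[:,2],[5,50,95]).round(4))
rect('tube',seg(208,227,25,.085,.12)); rect('vial',seg(202,167,10,.045,.07)); rect('vial all',seg(202,167,12,.015,.07))
rect('pack',seg(447,240,18,.006,.03)); rect('cass',seg(446,172,24,.007,.03)); rect('tray',seg(320,190,70,.022,.06))
c=cam('top')
im=ortho(c,0.35,0.65,-0.02,0.26,0.032,0.0005); save('tray_o.png',im)
a=ortho(c,0.3,0.65,-0.3,-0.1,0.0145,0.0005); 
print(im.shape); save('right_o.png',a)
E
```

```text
tube 303 [460.2 327.5] [36.8 37. ] 43.6 z [0.0876 0.1014 0.1042]
vial 70 [602.5 352.5] [17.5 17.1] 41.9 z [0.048  0.0561 0.0585]
vial all 153 [601.  351.5] [22.4 25.2] 19.4 z [0.0194 0.0411 0.0582]
pack 369 [ 418.  -201.8] [59.6 32.8] 50.0 z [0.0096 0.0157 0.0194]
cass 802 [ 571.2 -207.1] [100.8  86.7] 85.7 z [0.0121 0.0154 0.018 ]
tray 8443 [534.2  81.5] [231.  218.4] 9.4 z [0.0255 0.0333 0.0375]
(601, 560, 3)
```

View pics/tray_o.png

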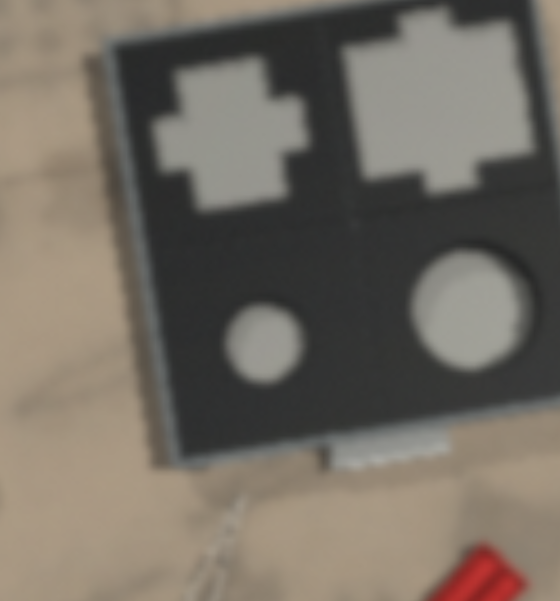

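```bash
cat >> h.py <<'E'
def go(x,y,z,yaw):
    o=get_obs(); A=R.from_euler('xyz',o['tool_rot'],degrees=True); B=R.from_euler('xyz',[180,0,yaw],degrees=True)
    d=np.array([x,y,z])-o['tool_pos']
    t=A.inv().apply(d)/.3; w=(A.inv()*B).as_rotvec()/np.pi
    print('go',[x,y,z,yaw],'->',t.round(4).tolist(),w.round(4).tolist(),'rows',max(np.linalg.norm(d)/.0417,np.linalg.norm(w)*180/7.16).round(1),
      'pos',o['tool_pos'].round(4),o['tool_rot'].round(2),'q',o['qpos'].round(0),'t',round(o['time_s'],2))
E
python3 - <<'E'
from h import *
go(.602,.352,.16,120)
c=cam('top'); im=ortho(c,.4,.65,-.02,.26,.032,.0005)
g=cv2.cvtColor(im,cv2.COLOR_RGB2GRAY); m=(g>95).astype(np.uint8)
n,l,s,ct=cv2.connectedComponentsWithStats(m)
for i in range(1,n):
    if 2500<s[i,4]<50000:
        b=cv2.minAreaRect(np.argwhere(l==i)[:,::-1].astype(np.float32)); print(s[i],(.65-ct[i,1]*.0005).round(4),(.26-ct[i,0]*.0005).round(4),'rectc',round(.65-b[0][1]*.0005,4),round(.26-b[0][0]*.0005,4),np.array(b[1])/2,b[2])
E
```

```text
go [0.602, 0.352, 0.16, 120] -> [-1.3636, -0.2829, 0.2067] [-0.0004, 0.0001, 0.2013] rows 10.1 pos [0.2618 0.5946 0.2219] [-179.93    0.    156.24] q [-65.  18.  -4.  83.   1.  79.  -3.] t 0.2
[  344     8   190   186 25946] 0.5997 0.0409 rectc 0.5999 0.0405 [91.58335876 88.05859375] 80.72740173339844
[  154    58   154   152 16099] 0.5829 0.1447 rectc 0.5831 0.1447 [71.71324158 75.79286957] 80.34010314941406
[  412   252   112   119 10247] 0.4947 0.0261 rectc 0.4945 0.026 [57.98275757 55.15432739] 45.0
[ 227  306   75   77 4421] 0.4782 0.1281 rectc 0.4779 0.1282 [36.86541367 37.71428299] 14.03624439239502
```

Call:
servo_tool([
  [[-0.7, -0.14, 0, 0, 0, 0.1, 0.6], [-0.7, -0.14, 0, 0, 0, 0.1, 0.6], [-0.7, -0.14, 0, 0, 0, 0.1, 0.6], [-0.7, -0.14, 0, 0, 0, 0.1, 0.6], [-0.7, -0.14, 0, 0, 0, 0.1, 0.6], [-0.7, -0.14, 0, 0, 0, 0.1, 0.6], [-0.7, -0.14, 0, 0, 0, 0.1, 0.6]],
])

```text
time_s: 0.83
tool_pos: [0.4418, 0.4677, 0.2225]
tool_rot: [180.0, 0.1, 137.8]
force: [-0.9, 0.0, 0.3]
grip_width: 0.0543
grasp_force: 0.0
```

```bash
python3 - <<'E'
from h import *
go(.602,.352,.16,120)
E
```

```text
go [0.602, 0.352, 0.16, 120] -> [-0.6542, 0.0735, 0.21] [0.0001, 0.0008, 0.0986] rows 5.0 pos [0.4418 0.4677 0.2225] [1.8000e+02 1.4000e-01 1.3775e+02] q [-53.  17.   5.  84.  -1.  78.  -0.] t 0.83
```

Call:
servo_tool([
  [[-0.655, 0.073, 0.21, 0, 0, 0.0986, 0.6], [-0.655, 0.073, 0.21, 0, 0, 0.0986, 0.6], [-0.655, 0.073, 0.21, 0, 0, 0.0986, 0.6], [-0.655, 0.073, 0.21, 0, 0, 0.0986, 0.6], [-0.655, 0.073, 0.21, 0, 0, 0.0986, 0.6], [-0.655, 0.073, 0.21, 0, 0, 0.0986, 0.6], [-0.655, 0.073, 0.21, 0, 0, 0.0986, 0.6]],
])

```text
time_s: 1.42
tool_pos: [0.5992, 0.3549, 0.1577]
tool_rot: [-179.8, 0.1, 120.3]
force: [-0.4, 1.1, -0.1]
grip_width: 0.0525
grasp_force: 0.0
```

```bash
python3 - <<'E'
from h import *
c=cam('wrist'); print(np.array(c['mount']).round(3)); save('w1.png',c['frame'])
P=cloud(c).reshape(-1,3); S=P[(abs(P[:,0]-.602)<.04)&(abs(P[:,1]-.352)<.04)]
for z0,z1 in ((.047,.065),(.015,.04)):
    Q=S[(S[:,2]>z0)&(S[:,2]<z1)]
    if len(Q)>5: print(len(Q),cv2.minEnclosingCircle((Q[:,:2]*1000).astype(np.float32)),Q.mean(0),np.percentile(Q[:,2],98))
go(.602,.352,.018,120)
E
```

```text
[[-0.001 -0.961 -0.275  0.075]
 [ 1.    -0.001 -0.001  0.   ]
 [ 0.001 -0.275  0.961 -0.161]
 [ 0.     0.     0.     1.   ]]
334 ((601.2310180664062, 351.8964538574219), 9.829341888427734) [0.60082038 0.35251244 0.05323222] 0.05493809281767706
297 ((601.1160888671875, 352.1396789550781), 13.403557777404785) [0.59747344 0.35826498 0.03141528] 0.0380749482370249
go [0.602, 0.352, 0.018, 120] -> [-0.0247, 0.0032, 0.4688] [-0.0005, -0.0004, 0.0026] rows 3.4 pos [0.5977 0.3579 0.1587] [-1.7991e+02 -6.0000e-02  1.2047e+02] q [-41.  26.  11.  81.  -5.  74.   1.] t 1.47
```

View pics/w1.png

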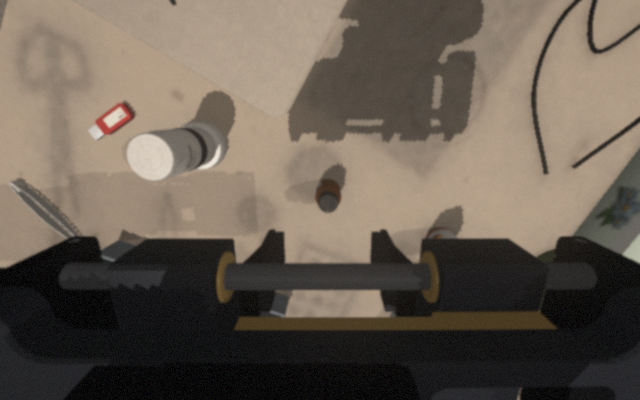

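The picture shows the vial at (328,195), with the tube at (175,150), and nothing close to the fingers' path. The vial's centre measures (0.601, 0.352).

Call:
servo_tool([
  [[0, 0, 0.2, 0, 0, 0, 0.7], [0, 0, 0.2, 0, 0, 0, 0.7], [0, 0, 0.2, 0, 0, 0, 0.7], [0, 0, 0.2, 0, 0, 0, 0.7], [0, 0, 0.2, 0, 0, 0, 0.7], [0, 0, 0.2, 0, 0, 0, 0.7]],
])

```text
time_s: 1.97
tool_pos: [0.5992, 0.3591, 0.1023]
tool_rot: [179.8, -0.0, 120.6]
force: [0.5, 0.5, 0.8]
grip_width: 0.0609
grasp_force: 0.0
```

```bash
python3 - <<'E'
from h import *
go(.601,.352,.018,120)
E
```

```text
go [0.601, 0.352, 0.018, 120] -> [-0.0235, -0.0079, 0.281] [0.0014, -0.0002, 0.0031] rows 2.0 pos [0.5992 0.3591 0.1023] [ 1.7976e+02 -4.0000e-02  1.2056e+02] q [-41.  28.  11.  84.  -6.  68.   1.] t 1.97
```

Call:
servo_tool([
  [[-0.0235, -0.008, 0.1, 0, 0, 0.003, 0.7], [-0.0235, -0.008, 0.2, 0, 0, 0.003, 0.7], [-0.0235, -0.008, 0.281, 0, 0, 0.003, 0.7], [-0.0235, -0.008, 0.281, 0, 0, 0.003, 0.7], [-0.0235, -0.008, 0.281, 0, 0, 0.003, 0.7], [-0.0235, -0.008, 0.281, 0, 0, 0.003, 0.7]],
], grip_force=10)

```text
time_s: 2.47
tool_pos: [0.6015, 0.3512, 0.018]
tool_rot: [179.8, -0.0, 120.0]
force: [0.6, 0.6, 0.6]
grip_width: 0.0611
grasp_force: 0.0
```

```bash
python3 - <<'E'
from h import *
go(.601,.352,.018,120)
E
```

```text
go [0.601, 0.352, 0.018, 120] -> [0.0032, 0.0, 0.0001] [0.0013, -0.0001, -0.0002] rows 0.0 pos [0.6015 0.3512 0.018 ] [ 1.7977e+02 -2.0000e-02  1.1996e+02] q [-40.  33.  11.  88.  -7.  60.   2.] t 2.47
```

Call:
servo_tool([
  [[0, 0, 0, 0, 0, 0, 0.2], [0, 0, 0, 0, 0, 0, 0.2], [0, 0, 0, 0, 0, 0, 0.2], [0, 0, 0, 0, 0, 0, 0.2], [0, 0, 0, 0, 0, 0, 0.2], [0, 0, 0, 0, 0, 0, 0.2], [0, 0, 0, 0, 0, 0, 0.2], [0, 0, -0.1, 0, 0, 0, 0.2], [0, 0, -0.2, 0, 0, 0, 0.2], [0, 0, -0.25, 0, 0, 0, 0.2], [0, 0, -0.25, 0, 0, 0, 0.2]],
], grip_force=10)

```text
time_s: 3.38
tool_pos: [0.6026, 0.3514, 0.0953]
tool_rot: [179.5, -0.0, 119.9]
force: [1.1, 0.2, 1.3]
grip_width: 0.026
grasp_force: 10.0
```

```bash
python3 - <<'E'
from h import *
go(.479,.128,.095,120);go(.479,.128,.095,105)
E
```

```text
go [0.479, 0.128, 0.095, 120] -> [-0.4397, -0.7288, -0.005] [0.0026, -0.0001, -0.0004] rows 6.1 pos [0.6026 0.3514 0.0953] [ 1.7954e+02 -3.0000e-02  1.1994e+02] q [-41.  28.  11.  85.  -6.  67.   1.] t 3.38
go [0.479, 0.128, 0.095, 105] -> [-0.4397, -0.7288, -0.005] [0.0025, -0.0005, 0.083] rows 6.1 pos [0.6026 0.3514 0.0953] [ 1.7954e+02 -3.0000e-02  1.1994e+02] q [-41.  28.  11.  85.  -6.  67.   1.] t 3.38
```

Call:
servo_tool([
  [[-0.44, -0.729, -0.005, 0.0025, 0, 0.083, 0.2], [-0.44, -0.729, -0.005, 0.0025, 0, 0.083, 0.2], [-0.44, -0.729, -0.005, 0.0025, 0, 0.083, 0.2], [-0.44, -0.729, -0.005, 0.0025, 0, 0.083, 0.2], [-0.44, -0.729, -0.005, 0.0025, 0, 0.083, 0.2], [-0.44, -0.729, -0.005, 0.0025, 0, 0.083, 0.2], [-0.44, -0.729, -0.005, 0.0025, 0, 0.083, 0.2], [-0.44, -0.729, -0.005, 0.0025, 0, 0.083, 0.2], [-0.44, -0.729, -0.005, 0.0025, 0, 0.083, 0.2], [-0.44, -0.729, -0.005, 0.0025, 0, 0.083, 0.2], [-0.44, -0.729, -0.005, 0.0025, 0, 0.083, 0.2], [-0.44, -0.729, -0.005, 0.0025, 0, 0.083, 0.2]],
])

```text
time_s: 4.38
tool_pos: [0.4767, 0.1278, 0.0916]
tool_rot: [-179.6, 0.1, 105.1]
force: [-0.1, -1.0, -1.4]
grip_width: 0.0257
grasp_force: 10.0
```

```bash
python3 - <<'E'
from h import *
go(.479,.128,.037,105)
c=cam('wrist'); save('w2.png',c['frame'])
c['frame']=c['frame']; save('w2o.png',ortho(c,.42,.68,-.02,.22,.032,.0005))
E
```

```text
go [0.479, 0.128, 0.037, 105] -> [-0.001, 0.0089, 0.1819] [-0.0025, 0.0004, 0.0007] rows 1.3 pos [0.4767 0.1278 0.0916] [-1.7955e+02  7.0000e-02  1.0513e+02] q [-36.   6.  18. 114.  -2.  61.  -1.] t 4.38
```

View pics/w2.png

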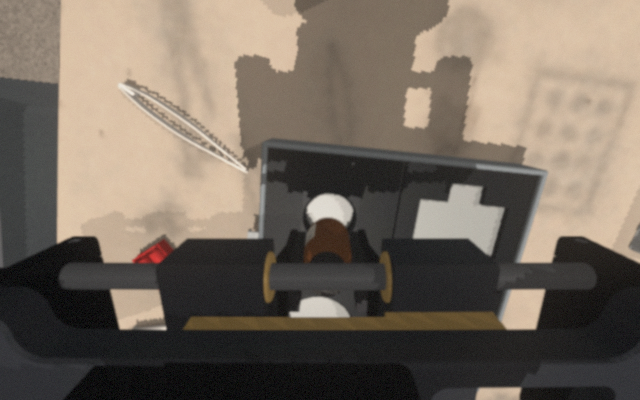

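The vial (325,235) hangs just in front of and above the small round well (330,210), as expected. I'm lowering it.

Call:
servo_tool([
  [[-0.001, 0.009, 0.06, -0.0025, 0, 0, 0.2], [-0.001, 0.009, 0.12, -0.0025, 0, 0, 0.2], [-0.001, 0.009, 0.165, -0.0025, 0, 0, 0.2], [-0.001, 0.009, 0.165, -0.0025, 0, 0, 0.2], [-0.001, 0.009, 0.18, -0.0025, 0, 0, 0.2], [-0.001, 0.009, 0.18, -0.0025, 0, 0, 0.2], [-0.001, 0.009, 0.18, -0.0025, 0, 0, 0.2]],
])

```text
time_s: 5.02
tool_pos: [0.4792, 0.127, 0.0384]
tool_rot: [179.9, 0.1, 105.0]
force: [0.7, -0.6, 0.0]
grip_width: 0.0261
grasp_force: 10.0
```

```bash
python3 - <<'E'
from h import *
go(.479,.128,.037,105); print(get_obs()['force'])
E
```

```text
go [0.479, 0.128, 0.037, 105] -> [0.0035, 0.0002, 0.0045] [0.0004, 0.0003, 0.0001] rows 0.0 pos [0.4792 0.127  0.0384] [1.7994e+02 5.0000e-02 1.0502e+02] q [-35.  10.  18. 117.  -4.  54.   0.] t 5.02
[ 0.68443964 -0.62852819  0.04677077]
```

Call:
servo_tool([
  [[0.003, 0, 0.006, 0, 0, 0, 0.2], [0.003, 0, 0.006, 0, 0, 0, 0.2], [0.003, 0, 0.006, 0, 0, 0, 0.35], [0.003, 0, 0.006, 0, 0, 0, 0.5], [0.003, 0, 0.006, 0, 0, 0, 0.6], [0.003, 0, 0.006, 0, 0, 0, 0.6], [0.003, 0, 0.006, 0, 0, 0, 0.6], [0.003, 0, -0.05, 0, 0, 0, 0.6], [0.003, 0, -0.15, 0, 0, 0, 0.6], [0.003, 0, -0.27, 0, 0, 0, 0.6], [0.003, 0, -0.4, 0, 0, 0, 0.6], [0.003, 0, -0.4, 0, 0, 0, 0.6]],
])

```text
time_s: 6.02
tool_pos: [0.483, 0.1291, 0.1654]
tool_rot: [179.2, -0.1, 105.0]
force: [1.2, 0.6, 0.4]
grip_width: 0.0522
grasp_force: 0.0
```

```bash
python3 - <<'E'
from h import *
P=cloud(cam('wrist')).reshape(-1,3); S=P[(abs(P[:,0]-.479)<.03)&(abs(P[:,1]-.128)<.03)]
Q=S[(S[:,2]>.055)&(S[:,2]<.09)]
if len(Q)>5: print(len(Q),cv2.minEnclosingCircle((Q[:,:2]*1000).astype(np.float32)),np.percentile(Q[:,2],98))
go(.571,-.207,.16,90)
E
```

```text
415 ((478.556640625, 128.97837829589844), 10.223587036132812) 0.07292987009074853
go [0.571, -0.207, 0.16, 90] -> [-1.158, -0.0012, 0.0068] [0.0029, -0.0006, 0.0833] rows 8.3 pos [0.4814 0.1287 0.1622] [ 1.7947e+02 -4.0000e-02  1.0500e+02] q [-36.   1.  19. 110.  -1.  68.  -2.] t 6.07
```

Call:
servo_tool([
  [[-0.99, 0, -0.1, 0, 0, 0.08, 0.6], [-0.99, 0, -0.1, 0, 0, 0.08, 0.6], [-0.99, 0, -0.1, 0, 0, 0.08, 0.6], [-0.99, 0, -0.1, 0, 0, 0.08, 0.6], [-0.99, 0, -0.1, 0, 0, 0.08, 0.6], [-0.99, 0, -0.1, 0, 0, 0.08, 0.8], [-0.99, 0, -0.1, 0, 0, 0.08, 0.9], [-0.99, 0, -0.1, 0, 0, 0.08, 0.9], [-0.99, 0, -0.1, 0, 0, 0.08, 0.9], [-0.99, 0, -0.1, 0, 0, 0.08, 0.9]],
])

```text
time_s: 6.9
tool_pos: [0.5546, -0.1589, 0.1868]
tool_rot: [-179.9, 0.0, 90.5]
force: [-0.6, 0.1, -0.1]
grip_width: 0.0752
grasp_force: 0.0
```

Call:
servo_tool([
  [[-0.25, 0, 0, 0, 0, 0, 0.9], [-0.25, 0, 0, 0, 0, 0, 0.9], [-0.25, 0, 0, 0, 0, 0, 0.9], [-0.25, 0, 0, 0, 0, 0, 0.9], [-0.25, 0, 0, 0, 0, 0, 0.9], [-0.25, 0, 0, 0, 0, 0, 0.9], [-0.25, 0, 0, 0, 0, 0, 0.9]],
])

```text
time_s: 7.48
tool_pos: [0.5565, -0.2316, 0.1878]
tool_rot: [180.0, -0.0, 90.8]
force: [-0.4, -0.0, 0.2]
grip_width: 0.0784
grasp_force: 0.0
```

```bash
python3 - <<'E'
from h import *
c=cam('wrist'); im=ortho(c,.49,.65,-.29,-.09,.014,.0004); save('w3.png',im)
go(.571,-.207,.16,90)
P=cloud(c).reshape(-1,3); S=P[(abs(P[:,0]-.571)<.07)&(abs(P[:,1]+.207)<.06)&(P[:,2]>.011)&(P[:,2]<.02)]
print(len(S),S.mean(0))
E
```

```text
go [0.571, -0.207, 0.16, 90] -> [0.0828, 0.0496, 0.0931] [0.0001, -0.0, 0.0043] rows 1.0 pos [ 0.5564 -0.232   0.1879] [ 1.7998e+02 -1.0000e-02  9.0780e+01] q [-10.  15.  36.  94. -10.  74.  29.] t 7.53
3011 [ 0.57401668 -0.21281868  0.01240871]
```

View pics/w3.png

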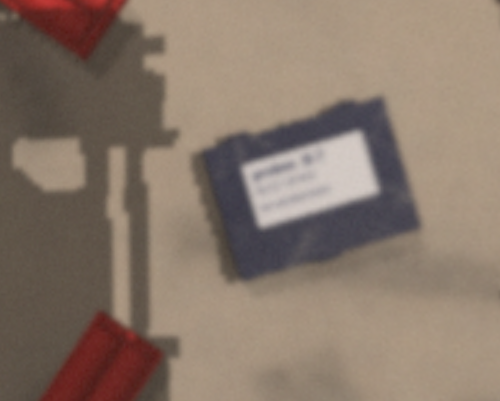

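The top-down view shows the blue cassette with corners at (207,153), (382,98), (417,228) and (240,280). That puts its centre near (0.574, -0.214), with its short axis about 16° from x.

```bash
python3 - <<'E'
from h import *
im=cv2.imread('pics/w3.png').astype(int)
b,g,r=im[...,0],im[...,1],im[...,2]
m=((b>r+12)).astype(np.uint8); m=cv2.morphologyEx(m,cv2.MORPH_CLOSE,np.ones((9,9))) 
n,l,s,ct=cv2.connectedComponentsWithStats(m); i=1+s[1:,4].argmax()
k,_=cv2.findContours((l==i).astype(np.uint8),0,1); k=max(k,key=cv2.contourArea)
q=cv2.minAreaRect(k); M=cv2.moments(k,False); 
cx,cy=M['m10']/M['m00'],M['m01']/M['m00']
for u,v in ((cx,cy),q[0]): print('centre',.65-v*.0004,-.09-u*.0004)
print(np.array(q[1])*.4,q[2])
go(.574,-.2145,.06,106.3)
E
```

```text
Traceback (most recent call last):
ZeroDivisionError: float division by zero
```

```bash
python3 - <<'E'
from h import *
im=cv2.GaussianBlur(cv2.imread('pics/w3.png'),(5,5),0).astype(int)
b,g,r=im[...,0],im[...,1],im[...,2]
print(im[250,280],im[130,230],im[190,311],im[300,300],im[270,350])
m=((b>r)).astype(np.uint8)
k,_=cv2.findContours(m,0,1); k=max(k,key=cv2.contourArea)
q=cv2.minAreaRect(k); M=cv2.moments(k,False); 
cx,cy=M['m10']/M['m00'],M['m01']/M['m00']
for u,v in ((cx,cy),q[0]): print('centre',.65-v*.0004,-.09-u*.0004)
print(np.array(q[1])*.4,q[2])
go(.574,-.2145,.06,106.3)
E
```

```text
[77 66 69] [123 140 160] [179 180 188] [125 144 163] [103 118 130]
centre 0.5745787814848087 -0.2139654932765092
centre 0.5745704956054688 -0.21409276123046875
[56.08040161 73.76403198] 72.82408905029297
go [0.574, -0.2145, 0.06, 106.3] -> [0.0576, 0.0592, 0.4265] [0.0001, -0.0, -0.0862] rows 3.1 pos [ 0.5564 -0.232   0.1879] [ 1.7998e+02 -1.0000e-02  9.0780e+01] q [-10.  15.  36.  94. -10.  74.  29.] t 7.53
```

Call:
servo_tool([
  [[0.059, 0.061, 0, 0, 0, -0.09, 0.9], [0.059, 0.061, 0.1, 0, 0, -0.09, 0.9], [0.059, 0.061, 0.2, 0, 0, -0.09, 0.9], [0.059, 0.061, 0.3, 0, 0, -0.09, 0.9], [0.059, 0.061, 0.42, 0, 0, -0.09, 0.9], [0.059, 0.061, 0.42, 0, 0, -0.09, 0.9], [0.059, 0.061, 0.42, 0, 0, -0.09, 0.9], [0.059, 0.061, 0.42, 0, 0, -0.09, 0.9]],
])

```text
time_s: 8.2
tool_pos: [0.5754, -0.2164, 0.0639]
tool_rot: [179.9, 0.1, 106.8]
force: [0.5, 0.0, 0.8]
grip_width: 0.0781
grasp_force: 0.0
```

```bash
python3 - <<'E'
from h import *
go(.5745,-.2141,.003,107)
E
```

```text
go [0.5745, -0.2141, 0.003, 107] -> [0.0088, -0.001, 0.203] [0.0006, 0.0007, -0.0009] rows 1.5 pos [ 0.5754 -0.2164  0.0639] [1.7989e+02 1.3000e-01 1.0684e+02] q [ -8.  23.  32. 100. -14.  61.  45.] t 8.2
```

Call:
servo_tool([
  [[0.009, -0.001, 0.1, 0.0006, 0.0007, -0.001, 0.9], [0.009, -0.001, 0.18, 0.0006, 0.0007, -0.001, 0.9], [0.009, -0.001, 0.2, 0.0006, 0.0007, -0.001, 0.9], [0.009, -0.001, 0.2, 0.0006, 0.0007, -0.001, 0.9], [0.009, -0.001, 0.2, 0.0006, 0.0007, -0.001, 0.9], [0.009, -0.001, 0.2, 0.0006, 0.0007, -0.001, 0.5], [0.009, -0.001, 0.2, 0.0006, 0.0007, -0.001, 0.5], [0.009, -0.001, 0.2, 0.0006, 0.0007, -0.001, 0.5], [0.009, -0.001, 0.2, 0.0006, 0.0007, -0.001, 0.5], [0.009, -0.001, 0.2, 0.0006, 0.0007, -0.001, 0.5], [0.009, -0.001, 0.2, 0.0006, 0.0007, -0.001, 0.5]],
], grip_force=15)

```text
time_s: 9.12
tool_pos: [0.5737, -0.214, 0.0028]
tool_rot: [-180.0, -0.0, 107.0]
force: [-0.6, 0.3, 4.3]
grip_width: 0.0559
grasp_force: 15.0
```

```bash
python3 - <<'E'
from h import *
o=get_obs();print(o['grip_width'],o['grasp_force'],o['tool_pos'],o['tool_rot'])
E
```

```text
0.05594420163409441 15.000473409891129 [ 0.5736662  -0.21404988  0.00283849] [-1.79956941e+02 -4.69167259e-02  1.06991756e+02]
```

Call:
servo_tool([
  [[0, 0, -0.1, 0, 0, 0, 0.5], [0, 0, -0.2, 0, 0, 0, 0.5], [0, 0, -0.3, 0, 0, 0, 0.5], [0.1, 0.04, -0.36, 0, 0, 0.043, 0.5], [0.786, 0.331, -0.36, 0, 0, 0.043, 0.5], [0.786, 0.331, -0.36, 0, 0, 0.043, 0.5], [0.786, 0.331, -0.36, 0, 0, 0.043, 0.5], [0.786, 0.331, -0.36, 0, 0, 0.043, 0.5], [0.786, 0.331, -0.36, 0, 0, 0.043, 0.5], [0.786, 0.331, -0.36, 0, 0, 0.043, 0.5], [0.786, 0.331, -0.36, 0, 0, 0.043, 0.5], [0.786, 0.331, -0.36, 0, 0, 0.043, 0.5]],
])

```text
time_s: 10.12
tool_pos: [0.5991, 0.0418, 0.1098]
tool_rot: [-179.8, -0.0, 99.4]
force: [-0.2, -0.7, -0.2]
grip_width: 0.0558
grasp_force: 15.0
```

Call:
servo_tool([
  [[0, 0, 0.1, 0, 0, 0, 0.5], [0, 0, 0.1, 0, 0, 0, 0.5], [0, 0, 0.1, 0, 0, 0, 0.5], [0, 0, 0.1, 0, 0, 0, 0.5]],
])

```text
time_s: 10.45
tool_pos: [0.5994, 0.0387, 0.0807]
tool_rot: [-179.9, -0.0, 99.1]
force: [0.9, -0.2, -0.2]
grip_width: 0.0559
grasp_force: 15.0
```

```bash
python3 - <<'E'
from h import *
go(.5999,.0405,.029,99.2)
c=cam('wrist'); save('w4.png',c['frame'][100:]) ; o=get_obs(); print(o['grip_width'])
E
```

```text
go [0.5999, 0.0405, 0.029, 99.2] -> [0.0055, 0.0028, 0.1724] [-0.0007, -0.0001, -0.0005] rows 1.2 pos [0.5994 0.0387 0.0807] [-1.7988e+02 -2.0000e-02  9.9100e+01] q [-29.  20.  27. 101. -10.  62.  11.] t 10.45
0.0558190752769189
```

View pics/w4.png

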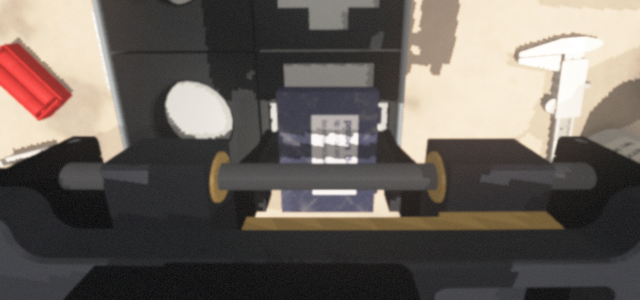

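The cassette (centre column 328) lines up with its pocket (edge centre 328, notches at 272 and 383). I'm lowering it.

Call:
servo_tool([
  [[0.0055, 0.0028, 0.06, -0.0007, 0, 0, 0.5], [0.0055, 0.0028, 0.12, -0.0007, 0, 0, 0.5], [0.0055, 0.0028, 0.15, -0.0007, 0, 0, 0.5], [0.0055, 0.0028, 0.16, -0.0007, 0, 0, 0.5], [0.0055, 0.0028, 0.172, -0.0007, 0, 0, 0.5], [0.0055, 0.0028, 0.172, -0.0007, 0, 0, 0.5], [0.0055, 0.0028, 0.172, -0.0007, 0, 0, 0.5]],
])

```text
time_s: 11.08
tool_pos: [0.6006, 0.041, 0.0293]
tool_rot: [179.9, 0.0, 99.2]
force: [0.4, -3.0, -1.7]
grip_width: 0.056
grasp_force: 16.5
```

```bash
python3 - <<'E'
from h import *
go(.5999,.0405,.029,99.2); print(get_obs()['force'])
E
```

```text
go [0.5999, 0.0405, 0.029, 99.2] -> [-0.0013, -0.0024, 0.0011] [0.0005, 0.0001, 0.0] rows 0.0 pos [0.6006 0.041  0.0293] [1.7991e+02 3.0000e-02 9.9200e+01] q [-28.  23.  26. 103. -12.  57.  12.] t 11.08
[ 0.386904   -3.04927611 -1.66366172]
```

Call:
servo_tool([
  [[0, -0.002, 0.003, 0, 0, 0, 0.5], [0, -0.002, 0.003, 0, 0, 0, 0.69], [0, -0.002, 0.003, 0, 0, 0, 0.69], [0, -0.002, 0.003, 0, 0, 0, 0.69], [0, -0.002, 0.003, 0, 0, 0, 0.69], [0, -0.002, -0.02, 0, 0, 0, 0.69], [0, -0.002, -0.08, 0, 0, 0, 0.69], [0, -0.002, -0.2, 0, 0, 0, 0.69], [0, -0.002, -0.35, 0, 0, 0, 0.69], [0, -0.002, -0.45, 0, 0, 0, 0.69], [0, -0.002, -0.45, 0, 0, 0, 0.69]],
])

```text
time_s: 12.0
tool_pos: [0.6035, 0.044, 0.172]
tool_rot: [179.2, -0.2, 99.3]
force: [1.6, -0.2, 1.0]
grip_width: 0.0604
grasp_force: 0.0
```

```bash
python3 - <<'E'
from h import *
c=cam('wrist'); save('w5.png',ortho(c,.52,.68,-.04,.12,.039,.0004)); P=cloud(c).reshape(-1,3)
S=P[(abs(P[:,0]-.5999)<.012)&(abs(P[:,1]-.0405)<.02)]; print(len(S),np.median(S,0) if len(S) else 0)
if len(S):
    A=np.c_[S[:,:2],np.ones(len(S))]; print(np.linalg.lstsq(A,S[:,2],rcond=None)[0])
go(.418,-.200,.18,140)
E
```

```text
836 [0.59991611 0.04109712 0.03745932]
[0.01168174 0.00144765 0.03039573]
go [0.418, -0.2, 0.18, 140] -> [-0.7031, -0.7359, -0.0473] [0.0031, -0.0001, -0.226] rows 7.3 pos [0.6018 0.044  0.1685] [179.49  -0.21  99.32] q [-31.  15.  28.  96.  -8.  71.   9.] t 12.05
```

View pics/w5.png

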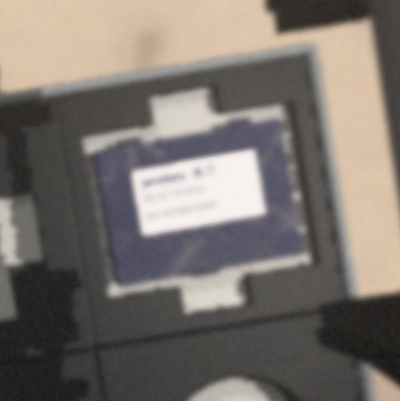

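The cassette sits in its pocket with foam visible on all sides. Its top measures 0.0375 m (nominal 0.039) and it is level. Next is the pack.

```bash
python3 - <<'E'
from h import *
go(.418,-.202,.17,50)
E
```

```text
go [0.418, -0.202, 0.17, 50] -> [-0.7098, -0.7373, -0.014] [0.0021, -0.0023, 0.274] rows 7.4 pos [0.6018 0.044  0.1685] [179.49  -0.21  99.32] q [-31.  15.  28.  96.  -8.  71.   9.] t 12.05
```

Call:
servo_tool([
  [[-0.71, -0.737, -0.014, 0.002, -0.002, 0.274, 0.69], [-0.71, -0.737, -0.014, 0.002, -0.002, 0.274, 0.69], [-0.71, -0.737, -0.014, 0.002, -0.002, 0.274, 0.69], [-0.71, -0.737, -0.014, 0.002, -0.002, 0.274, 0.69], [-0.71, -0.737, -0.014, 0.002, -0.002, 0.274, 0.69], [-0.71, -0.737, -0.014, 0.002, -0.002, 0.274, 0.69], [-0.71, -0.737, -0.014, 0.002, -0.002, 0.274, 0.69], [-0.71, -0.737, -0.014, 0.002, -0.002, 0.274, 0.69], [-0.71, -0.737, -0.014, 0.002, -0.002, 0.274, 0.69], [-0.71, -0.737, -0.014, 0.002, -0.002, 0.274, 0.69], [-0.71, -0.737, -0.014, 0.002, -0.002, 0.274, 0.69], [-0.71, -0.737, -0.014, 0.002, -0.002, 0.274, 0.69]],
])

```text
time_s: 13.05
tool_pos: [0.416, -0.2018, 0.1671]
tool_rot: [-179.8, 0.4, 50.1]
force: [-0.0, 0.4, -0.2]
grip_width: 0.0599
grasp_force: 0.0
```

```bash
python3 - <<'E'
from h import *
c=cam('wrist'); im=ortho(c,.34,.50,-.28,-.12,.014,.0004); save('w6.png',im)
P=cloud(c).reshape(-1,3); S=P[(abs(P[:,0]-.418)<.05)&(abs(P[:,1]+.202)<.05)&(P[:,2]>.007)&(P[:,2]<.025)]
q=cv2.minAreaRect((S[:,:2]*1000).astype(np.float32)); print(len(S),q)
go(.418,-.202,.06,50)
E
```

```text
1339 ((418.5511169433594, -204.85733032226562), (58.1068000793457, 31.734294891357422), 49.5126953125)
go [0.418, -0.202, 0.06, 50] -> [0.0071, 0.0065, 0.3573] [-0.0013, 0.0025, 0.0007] rows 2.6 pos [ 0.416  -0.202   0.1672] [-179.76    0.45   50.12] q [-21.  -5.  42. 114.   4.  70. -20.] t 13.1
```

View pics/w6.png

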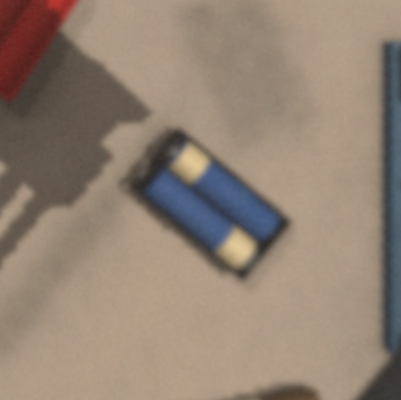

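The view shows the blue-cell pack with corners at (130,182), (180,130), (288,222) and (243,275). That puts its centre at (0.4187, -0.2045), with its long axis at 50°.

Call:
servo_tool([
  [[0, 0.012, 0.1, -0.001, 0.0025, 0, 0.69], [0, 0.012, 0.2, -0.001, 0.0025, 0, 0.69], [0, 0.012, 0.3, -0.001, 0.0025, 0, 0.69], [0, 0.012, 0.4, -0.001, 0.0025, 0, 0.69], [0, 0.012, 0.44, -0.001, 0.0025, 0, 0.69], [0, 0.012, 0.44, -0.001, 0.0025, 0, 0.69], [0, 0.012, 0.44, -0.001, 0.0025, 0, 0.69], [0, 0.012, 0.44, -0.001, 0.0025, 0, 0.69]],
])

```text
time_s: 13.77
tool_pos: [0.4182, -0.2064, 0.0364]
tool_rot: [179.9, -0.1, 50.0]
force: [-0.6, -0.4, -0.2]
grip_width: 0.0597
grasp_force: 0.0
```

```bash
python3 - <<'E'
from h import *
go(.4187,-.2045,.003,50)
E
```

```text
go [0.4187, -0.2045, 0.003, 50] -> [0.0057, -0.003, 0.1115] [0.0003, -0.0003, -0.0] rows 0.8 pos [ 0.4182 -0.2064  0.0364] [ 1.7994e+02 -6.0000e-02  5.0000e+01] q [-19.   8.  45. 122.  -7.  53. -10.] t 13.77
```

Call:
servo_tool([
  [[0.006, -0.003, 0.05, 0, 0, 0, 0.69], [0.006, -0.003, 0.1, 0, 0, 0, 0.69], [0.006, -0.003, 0.11, 0, 0, 0, 0.69], [0.006, -0.003, 0.11, 0, 0, 0, 0.69], [0.006, -0.003, 0.11, 0, 0, 0, 0.25], [0.006, -0.003, 0.11, 0, 0, 0, 0.25], [0.006, -0.003, 0.11, 0, 0, 0, 0.25], [0.006, -0.003, 0.11, 0, 0, 0, 0.25], [0.006, -0.003, 0.11, 0, 0, 0, 0.25], [0.006, -0.003, 0.11, 0, 0, 0, 0.25], [0.006, -0.003, 0.11, 0, 0, 0, 0.25]],
], grip_force=12)

```text
time_s: 14.68
tool_pos: [0.4178, -0.2045, 0.0029]
tool_rot: [-180.0, -0.1, 49.9]
force: [-0.8, -0.4, 3.4]
grip_width: 0.0324
grasp_force: 12.0
```

```bash
python3 - <<'E'
from h import *
go(.583,.1447,.12,9.2); o=get_obs(); print(o['grip_width'],o['force'])
E
```

```text
go [0.583, 0.1447, 0.12, 9.2] -> [1.2457, -0.3279, -0.389] [-0.0001, -0.0003, 0.2262] rows 9.7 pos [ 0.4178 -0.2045  0.0029] [-1.7999e+02 -6.0000e-02  4.9920e+01] q [-18.  12.  44. 123. -11.  49.  -7.] t 14.68
0.03240804713855806 [-0.80069782 -0.41494718  3.43700741]
```

Call:
servo_tool([
  [[0, 0, -0.1, 0, 0, 0, 0.25], [0, 0, -0.2, 0, 0, 0, 0.25], [0, 0, -0.3, 0, 0, 0, 0.25], [0.1, 0, -0.4, 0, 0, 0.05, 0.25], [0.9, -0.24, -0.4, 0, 0, 0.22, 0.25], [0.9, -0.24, -0.4, 0, 0, 0.22, 0.25], [0.9, -0.24, -0.4, 0, 0, 0.22, 0.25], [0.9, -0.24, -0.4, 0, 0, 0.22, 0.25], [0.9, -0.24, -0.4, 0, 0, 0.22, 0.25], [0.9, -0.24, -0.4, 0, 0, 0.22, 0.25], [0.9, -0.24, -0.4, 0, 0, 0.22, 0.25], [0.9, -0.24, -0.4, 0, 0, 0.22, 0.25]],
])

```text
time_s: 15.68
tool_pos: [0.5371, 0.0545, 0.1222]
tool_rot: [-179.9, -0.0, 10.8]
force: [-0.6, -0.2, -0.4]
grip_width: 0.0327
grasp_force: 12.0
```

```bash
python3 - <<'E'
from h import *
go(.583,.1447,.09,9.2); o=get_obs(); print(o['grip_width'],o['force'])
E
```

```text
go [0.583, 0.1447, 0.09, 9.2] -> [0.2067, -0.2665, 0.1078] [-0.0005, -0.0001, 0.009] rows 2.5 pos [0.5371 0.0545 0.1222] [-1.7991e+02 -2.0000e-02  1.0830e+01] q [-38.  10.  32. 107.  -6.  65. -82.] t 15.68
0.03271162209359173 [-0.60610446 -0.19521331 -0.36398854]
```

Call:
servo_tool([
  [[0.207, -0.2665, 0, 0, 0, 0.009, 0.25], [0.207, -0.2665, 0, 0, 0, 0.009, 0.25], [0.207, -0.2665, 0.05, 0, 0, 0.009, 0.25], [0.207, -0.2665, 0.1, 0, 0, 0.009, 0.25], [0.207, -0.2665, 0.13, 0, 0, 0.009, 0.25], [0.207, -0.2665, 0.13, 0, 0, 0.009, 0.25], [0.207, -0.2665, 0.13, 0, 0, 0.009, 0.25], [0.207, -0.2665, 0.13, 0, 0, 0.009, 0.25]],
])

```text
time_s: 16.35
tool_pos: [0.5833, 0.1366, 0.0847]
tool_rot: [-180.0, -0.1, 8.6]
force: [0.7, -0.3, -0.1]
grip_width: 0.0326
grasp_force: 12.0
```

```bash
python3 - <<'E'
from h import *
go(.583,.1447,.0295,9.2); c=cam('wrist'); save('w7.png',c['frame'][100:])
E
```

```text
go [0.583, 0.1447, 0.0295, 9.2] -> [0.0028, -0.0267, 0.1839] [-0.0002, -0.0004, -0.0035] rows 1.3 pos [0.5833 0.1366 0.0847] [-1.7997e+02 -6.0000e-02  8.5800e+00] q [-40.  20.  30. 101. -11.  62. -89.] t 16.35
```

View pics/w7.png

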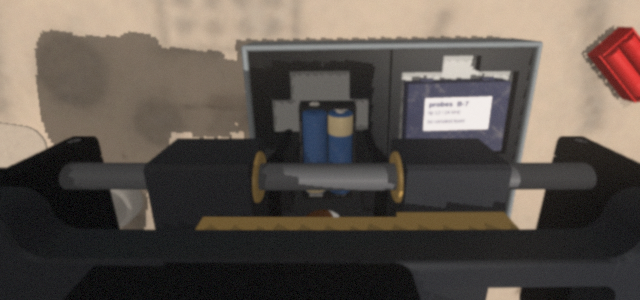

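The pack (columns 302–355) is about 8 mm to the right of the pocket (290–350), which matches the computed error. I'll shift it, then lower.

Call:
servo_tool([
  [[0.003, -0.027, 0, 0, 0, -0.0035, 0.25], [0.003, -0.027, 0.04, 0, 0, -0.0035, 0.25], [0.003, -0.027, 0.1, 0, 0, -0.0035, 0.25], [0.003, -0.027, 0.13, 0, 0, -0.0035, 0.25], [0.003, -0.027, 0.13, 0, 0, -0.0035, 0.25], [0.003, -0.027, 0.13, 0, 0, -0.0035, 0.25], [0.003, -0.027, 0.13, 0, 0, -0.0035, 0.25]],
])

```text
time_s: 16.98
tool_pos: [0.5831, 0.1464, 0.0453]
tool_rot: [-180.0, -0.1, 9.3]
force: [0.3, 0.1, 0.3]
grip_width: 0.0323
grasp_force: 12.0
```

```bash
python3 - <<'E'
from h import *
go(.583,.1447,.0295,9.2)
E
```

```text
go [0.583, 0.1447, 0.0295, 9.2] -> [-0.0012, 0.0057, 0.0525] [-0.0002, -0.0003, 0.0007] rows 0.4 pos [0.5831 0.1464 0.0453] [-1.7996e+02 -6.0000e-02  9.3300e+00] q [-40.  23.  28. 102. -12.  58. -88.] t 16.98
```

Call:
servo_tool([
  [[-0.001, 0.005, 0.03, 0, 0, 0, 0.25], [-0.001, 0.005, 0.052, 0, 0, 0, 0.25], [-0.001, 0.005, 0.052, 0, 0, 0, 0.25], [-0.001, 0.005, 0.054, 0, 0, 0, 0.25], [-0.001, 0.005, 0.054, 0, 0, 0, 0.25], [-0.001, 0.005, 0.054, 0, 0, 0, 0.47], [-0.001, 0.005, 0.054, 0, 0, 0, 0.47], [-0.001, 0.005, 0.054, 0, 0, 0, 0.47], [-0.001, 0.005, 0.054, 0, 0, 0, 0.47]],
])

```text
time_s: 17.73
tool_pos: [0.5826, 0.145, 0.0287]
tool_rot: [-180.0, -0.0, 9.3]
force: [-0.4, -0.2, -0.3]
grip_width: 0.0407
grasp_force: 0.0
```

Call:
servo_tool([
  [[0, 0, -0.02, 0, 0, 0, 0.47], [0, 0, -0.08, 0, 0, 0, 0.47], [0, 0, -0.2, 0, 0, 0, 0.47], [0, 0, -0.33, 0, 0, 0, 0.47], [0, 0, -0.46, 0, 0, 0, 0.47], [0, 0, -0.46, 0, 0, 0, 0.47], [0, 0, -0.46, 0, 0, 0, 0.7]],
])

```text
time_s: 18.32
tool_pos: [0.5846, 0.1452, 0.1702]
tool_rot: [-179.9, -0.4, 9.3]
force: [-0.4, -0.6, -0.2]
grip_width: 0.0428
grasp_force: 0.0
```

```bash
python3 - <<'E'
from h import *
c=cam('wrist'); save('w8.png',ortho(c,.43,.65,.0,.22,.038,.0005)); P=cloud(c).reshape(-1,3)
S=P[(abs(P[:,0]-.583)<.05)&(abs(P[:,1]-.1447)<.04)&(P[:,2]>.0345)&(P[:,2]<.06)]; q=cv2.minAreaRect((S[:,:2]*1000).astype(np.float32)); print(len(S),q,np.percentile(S[:,2],[50,90,98]))
go(.460,.3275,.16,60);go(.460,.3275,.16,120)
E
```

```text
1552 ((596.5230102539062, 149.49197387695312), (91.66748046875, 41.591270446777344), 20.59117317199707) [0.03915615 0.04090694 0.04166243]
go [0.46, 0.3275, 0.16, 60] -> [-0.306, -0.6669, 0.0266] [-0.0002, -0.0009, -0.2815] rows 7.1 pos [0.583  0.145  0.1679] [-1.7991e+02 -1.4000e-01  9.3300e+00] q [-42.  15.  30.  96.  -8.  71. -91.] t 18.37
go [0.46, 0.3275, 0.16, 120] -> [-0.306, -0.6669, 0.0266] [0.0004, -0.001, -0.6148] rows 15.5 pos [0.583  0.145  0.1679] [-1.7991e+02 -1.4000e-01  9.3300e+00] q [-42.  15.  30.  96.  -8.  71. -91.] t 18.37
```

View pics/w8.png

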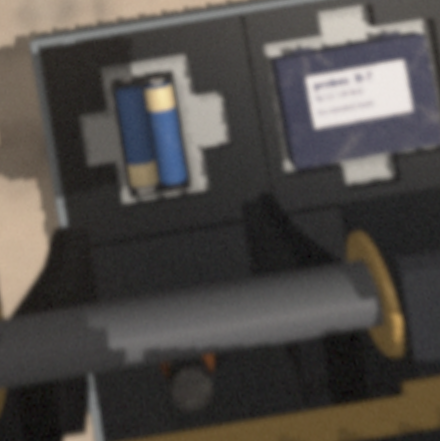

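The pack is centred in its pocket, with its top at 0.0417 m (nominal 0.042). Next is the tube.

Call:
servo_tool([
  [[-0.306, -0.667, -0.02, 0, 0, -0.448, 0.98], [-0.306, -0.667, -0.02, 0, 0, -0.448, 0.98], [-0.306, -0.667, -0.02, 0, 0, -0.448, 0.98], [-0.306, -0.667, -0.02, 0, 0, -0.448, 0.98], [-0.306, -0.667, -0.02, 0, 0, -0.448, 0.98], [-0.306, -0.667, -0.02, 0, 0, -0.448, 0.98], [-0.306, -0.667, -0.02, 0, 0, -0.448, 0.98], [-0.306, -0.667, -0.02, 0, 0, -0.448, 0.98], [-0.306, -0.667, -0.02, 0, 0, -0.448, 0.98], [-0.306, -0.667, -0.02, 0, 0, -0.448, 0.98], [-0.306, -0.667, -0.02, 0, 0, -0.448, 0.98], [-0.306, -0.667, -0.02, 0, 0, -0.448, 0.98]],
])

```text
time_s: 19.37
tool_pos: [0.4583, 0.3266, 0.1707]
tool_rot: [-179.8, 0.1, 90.3]
force: [0.7, 0.3, 0.7]
grip_width: 0.0851
grasp_force: 0.0
```

Call:
servo_tool([
  [[0, 0, 0, 0, 0, 0, 0.98], [0, 0, 0, 0, 0, 0, 0.98], [0, 0, 0, 0, 0, 0, 0.98]],
])

```text
time_s: 19.62
tool_pos: [0.459, 0.327, 0.1718]
tool_rot: [-179.9, 0.0, 89.9]
force: [0.1, 0.5, -0.4]
grip_width: 0.0857
grasp_force: 0.0
```

```bash
python3 - <<'E'
from h import *
P=cloud(cam('wrist')).reshape(-1,3); S=P[(abs(P[:,0]-.46)<.05)&(abs(P[:,1]-.3275)<.05)]
for z0,z1 in ((.097,.106),(.08,.097),(.06,.08),(.04,.06),(.02,.04),(.003,.02)):
    Q=S[(S[:,2]>z0)&(S[:,2]<z1)]
    if len(Q)>5: print(z0,len(Q),cv2.minEnclosingCircle((Q[:,:2]*1000).astype(np.float32)),Q.mean(0))
go(.46,.3275,.045,90)
E
```

```text
0.097 1372 ((459.5446472167969, 326.83612060546875), 18.466981887817383) [0.45960037 0.32748972 0.09870288]
0.08 269 ((459.50689697265625, 327.5589599609375), 19.186779022216797) [0.45946133 0.34029881 0.08846153]
0.06 166 ((459.65185546875, 330.66265869140625), 19.136255264282227) [0.46025863 0.34301723 0.07049528]
0.04 157 ((459.62432861328125, 332.787841796875), 18.86727523803711) [0.45916405 0.34313417 0.05041479]
0.02 88 ((459.7265319824219, 335.551025390625), 17.412263870239258) [0.45983909 0.34353333 0.0287639 ]
0.003 425 ((459.5506591796875, 327.00579833984375), 25.002803802490234) [0.45959817 0.34094366 0.01389881]
go [0.46, 0.3275, 0.045, 90] -> [0.0015, 0.0031, 0.4234] [-0.0003, 0.0001, -0.0004] rows 3.0 pos [0.4592 0.3271 0.172 ] [-1.7995e+02  1.0000e-02  8.9930e+01] q [-52.  10.  15. 100.  -3.  71. -36.] t 19.67
```

Call:
servo_tool([
  [[0, 0.001, 0.1, 0, 0, 0, 0.98], [0, 0.001, 0.2, 0, 0, 0, 0.98], [0, 0.001, 0.3, 0, 0, 0, 0.98], [0, 0.001, 0.38, 0, 0, 0, 0.98], [0, 0.001, 0.42, 0, 0, 0, 0.98], [0, 0.001, 0.42, 0, 0, 0, 0.98], [0, 0.001, 0.42, 0, 0, 0, 0.98], [0, 0.001, 0.42, 0, 0, 0, 0.98]],
])

```text
time_s: 20.33
tool_pos: [0.461, 0.3283, 0.0484]
tool_rot: [179.9, -0.1, 90.0]
force: [1.0, 0.5, -0.0]
grip_width: 0.0855
grasp_force: 0.0
```

```bash
python3 - <<'E'
from h import *
go(.4596,.327,.045,90)
E
```

```text
go [0.4596, 0.327, 0.045, 90] -> [-0.0043, -0.0047, 0.0114] [0.0007, -0.0008, -0.0002] rows 0.1 pos [0.461  0.3283 0.0484] [ 1.7987e+02 -1.5000e-01  8.9960e+01] q [-51.  17.  15. 107.  -5.  57. -34.] t 20.33
```

Call:
servo_tool([
  [[-0.004, -0.004, 0.01, 0, 0, 0, 0.98], [-0.004, -0.004, 0.01, 0, 0, 0, 0.3], [-0.004, -0.004, 0.01, 0, 0, 0, 0.3], [-0.004, -0.004, 0.01, 0, 0, 0, 0.3], [-0.004, -0.004, 0.01, 0, 0, 0, 0.3], [-0.004, -0.004, 0.01, 0, 0, 0, 0.3], [-0.004, -0.004, 0.01, 0, 0, 0, 0.3], [-0.004, -0.004, 0.01, 0, 0, 0, 0.3], [-0.004, -0.004, 0.01, 0, 0, 0, 0.3], [-0.004, -0.004, 0.01, 0, 0, 0, 0.3], [-0.004, -0.004, 0.01, 0, 0, 0, 0.3]],
], grip_force=20)

```text
time_s: 21.25
tool_pos: [0.4589, 0.3262, 0.0438]
tool_rot: [180.0, -0.0, 90.0]
force: [0.6, -0.6, -1.0]
grip_width: 0.0433
grasp_force: 19.9
```

```bash
python3 - <<'E'
from h import *
o=get_obs();print(o['grip_width'],o['tool_pos'])
go(.4955,.0255,.15,90)
E
```

```text
0.04333625020974988 [0.45894134 0.32622052 0.04377626]
go [0.4955, 0.0255, 0.15, 90] -> [-1.0021, 0.1226, -0.3548] [0.0002, -0.0003, -0.0002] rows 7.7 pos [0.4589 0.3262 0.0438] [ 1.7996e+02 -5.0000e-02  8.9970e+01] q [-51.  17.  15. 107.  -5.  56. -34.] t 21.25
```

Call:
servo_tool([
  [[0, 0, -0.05, 0, 0, 0, 0.3], [0, 0, -0.13, 0, 0, 0, 0.3], [0, 0, -0.22, 0, 0, 0, 0.3], [0, 0, -0.31, 0, 0, 0, 0.3], [-0.08, 0, -0.37, 0, 0, 0, 0.3], [-0.17, 0.02, -0.37, 0, 0, 0, 0.3], [-0.28, 0.04, -0.37, 0, 0, 0, 0.3], [-0.39, 0.06, -0.37, 0, 0, 0, 0.3], [-0.5, 0.08, -0.37, 0, 0, 0, 0.3], [-0.6, 0.09, -0.37, 0, 0, 0, 0.3], [-0.7, 0.1, -0.37, 0, 0, 0, 0.3], [-0.8, 0.12, -0.37, 0, 0, 0, 0.3]],
])

```text
time_s: 22.25
tool_pos: [0.4933, 0.0847, 0.154]
tool_rot: [-179.9, -0.1, 90.0]
force: [0.2, 0.2, -2.9]
grip_width: 0.0434
grasp_force: 19.9
```

```bash
python3 - <<'E'
from h import *
o=get_obs();print(o['grip_width'],o['force'])
go(.4955,.0255,.12,90)
E
```

```text
0.043439592050738315 [ 0.19715527  0.23978194 -2.90469585]
go [0.4955, 0.0255, 0.12, 90] -> [-0.1974, 0.0076, 0.113] [-0.0006, -0.0003, -0.0001] rows 1.6 pos [0.4933 0.0847 0.154 ] [-1.799e+02 -6.000e-02  8.998e+01] q [-38.   3.  26. 110.  -1.  68. -11.] t 22.25
```

Call:
servo_tool([
  [[-0.07, 0.007, 0, 0, 0, 0, 0.3], [-0.14, 0.007, 0, 0, 0, 0, 0.3], [-0.197, 0.007, 0.05, 0, 0, 0, 0.3], [-0.197, 0.007, 0.113, 0, 0, 0, 0.3], [-0.197, 0.007, 0.17, 0, 0, 0, 0.3], [-0.197, 0.007, 0.2, 0, 0, 0, 0.3], [-0.197, 0.007, 0.2, 0, 0, 0, 0.3], [-0.197, 0.007, 0.2, 0, 0, 0, 0.3], [-0.197, 0.007, 0.2, 0, 0, 0, 0.3]],
])

```text
time_s: 23.0
tool_pos: [0.4972, 0.0274, 0.0953]
tool_rot: [179.9, -0.1, 90.0]
force: [-0.6, 0.3, -2.2]
grip_width: 0.0431
grasp_force: 19.9
```

```bash
python3 - <<'E'
from h import *
go(.4955,.0255,.057,90); c=cam('wrist'); save('w9.png',c['frame'])
E
```

```text
go [0.4955, 0.0255, 0.057, 90] -> [-0.0066, -0.0059, 0.1277] [0.0004, -0.0003, 0.0] rows 0.9 pos [0.4972 0.0274 0.0953] [ 1.7993e+02 -5.0000e-02  9.0010e+01] q [-34.   6.  29. 114.  -3.  61.  -3.] t 23.0
```

View pics/w9.png

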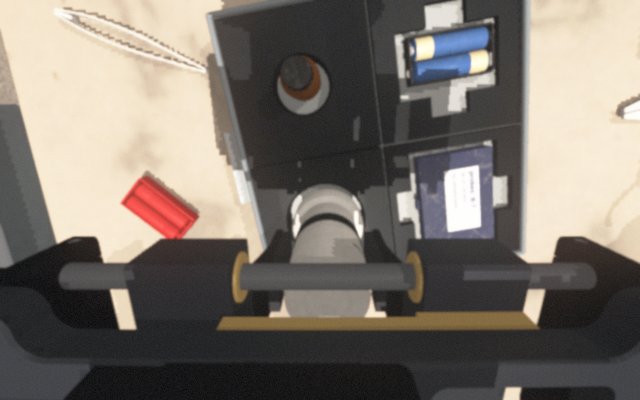

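The vial (302,80), pack (448,55) and cassette (455,195) all sit in their cut-outs. The tube's foot (327,215) is over the large well. I'm lowering it.

Call:
servo_tool([
  [[-0.0066, -0.006, 0.03, 0, 0, 0, 0.3], [-0.0066, -0.006, 0.07, 0, 0, 0, 0.3], [-0.0066, -0.006, 0.1, 0, 0, 0, 0.3], [-0.0066, -0.006, 0.12, 0, 0, 0, 0.3], [-0.0066, -0.006, 0.128, 0, 0, 0, 0.3], [-0.0066, -0.006, 0.128, 0, 0, 0, 0.3], [-0.0066, -0.006, 0.128, 0, 0, 0, 0.3]],
])

```text
time_s: 23.63
tool_pos: [0.4951, 0.0252, 0.0562]
tool_rot: [180.0, -0.0, 90.0]
force: [0.4, 0.3, -1.5]
grip_width: 0.043
grasp_force: 19.9
```

```bash
python3 - <<'E'
from h import *
go(.4955,.0255,.0565,90);print(get_obs()['force'])
E
```

```text
go [0.4955, 0.0255, 0.0565, 90] -> [0.0012, 0.0013, -0.001] [0.0002, -0.0002, -0.0001] rows 0.0 pos [0.4951 0.0252 0.0562] [ 1.7996e+02 -4.0000e-02  8.9980e+01] q [-33.   9.  29. 116.  -5.  56.  -1.] t 23.63
[ 0.42558335  0.31341308 -1.50487861]
```

Just about on the floor. I'll open, then lift well above the tube.

Call:
servo_tool([
  [[0, 0, 0.002, 0, 0, 0, 0.4], [0, 0, 0.002, 0, 0, 0, 0.5], [0, 0, 0.002, 0, 0, 0, 0.6], [0, 0, 0.002, 0, 0, 0, 0.75], [0, 0, 0.002, 0, 0, 0, 0.9], [0, 0, 0.002, 0, 0, 0, 0.98], [0, 0, 0.002, 0, 0, 0, 0.98], [0, 0, -0.05, 0, 0, 0, 0.98], [0, 0, -0.15, 0, 0, 0, 0.98], [0, 0, -0.28, 0, 0, 0, 0.98], [0, 0, -0.42, 0, 0, 0, 0.98], [0, 0, -0.5, 0, 0, 0, 0.98]],
])

```text
time_s: 24.63
tool_pos: [0.4963, 0.025, 0.2105]
tool_rot: [179.7, -0.1, 90.0]
force: [1.3, -0.3, 0.7]
grip_width: 0.0848
grasp_force: 0.0
```

Call:
servo_tool([
  [[0.1, 0, -0.1, 0, 0, 0, 0.98], [0.1, 0, -0.1, 0, 0, 0, 0.98], [0.1, 0, -0.1, 0, 0, 0, 0.98], [0.1, 0, -0.1, 0, 0, 0, 0.98], [0.1, 0, -0.1, 0, 0, 0, 0.98], [0.1, 0, -0.1, 0, 0, 0, 0.98]],
])

```text
time_s: 25.13
tool_pos: [0.4941, 0.054, 0.2348]
tool_rot: [-179.9, 0.0, 89.9]
force: [0.6, -0.5, -0.8]
grip_width: 0.0853
grasp_force: 0.0
```

```bash
python3 - <<'E'
from h import *
for n in ('wrist','side'):
    c=cam(n); P=cloud(c).reshape(-1,3); S=P[(abs(P[:,0]-.4955)<.04)&(abs(P[:,1]-.0255)<.04)]
    for z0,z1 in ((.105,.12),(.09,.105)):
        Q=S[(S[:,2]>z0)&(S[:,2]<z1)]
        if len(Q)>5: print(n,len(Q),cv2.minEnclosingCircle((Q[:,:2]*1000).astype(np.float32)),np.percentile(Q[:,2],[50,95]))
print(get_obs()['tool_pos'],get_obs()['time_s']); save('s2.png',cv2.resize(c['frame'][140:280,220:400],None,fx=3,fy=3))
E
```

```text
wrist 956 ((495.60693359375, 25.989103317260742), 18.597270965576172) [0.11063529 0.11185162]
wrist 170 ((495.70794677734375, 30.229997634887695), 18.567655563354492) [0.09684086 0.10360795]
side 125 ((494.7413330078125, 28.4453182220459), 20.493865966796875) [0.11086904 0.11322022]
side 74 ((494.81903076171875, 31.62033462524414), 19.342126846313477) [0.09729776 0.10382447]
[0.49431655 0.05425042 0.23515265] 25.2333
```

View pics/s2.png

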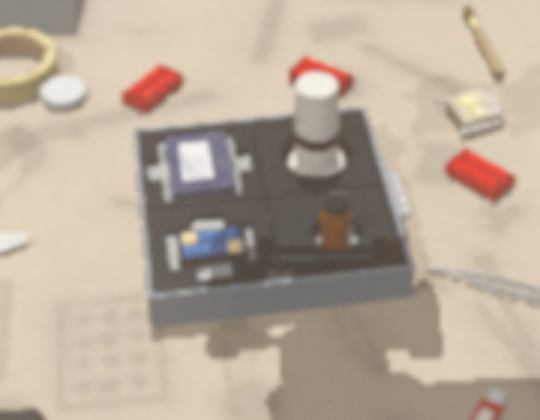

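The side view shows all four seated: tube (317,120), vial (335,225), pack (210,242) and cassette (195,165). The tube's top is at 0.111–0.112 m, as it should be, and the gripper is clear.

```bash
python3 -c "
from cell import env
print(env.sign_off())"
```

```text
the job is handed in; nothing more can be done
None
```

The job is handed in: by the last pictures and depth readings, the tube, vial, pack and cassette each stand seated in their own cut-outs, released, with the gripper clear; it took about 25 s of the 112 s, and the judge's verdict was not shown.

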